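Start a T-bar plug in its thread, run it home and lock it

ROBOT

A 7-joint arm with a two-finger parallel gripper is mounted at the origin on the work surface. World frame = base frame: x ahead of the robot, y to its left, z up, the work surface at z = 0. Lengths are in mm, angles in rad, forces in N, time in s.
With the tool pointing down it reaches from about 400 to 875 mm from the base axis. Payload 4.4 kg.
Tool frame: the origin (TCP) lies at the very end of the fingers, on their centre line; the grasp point (between the pads) lies 19 mm behind it (ctrl.grip_point_offset is the distance from the TCP to the grasp point, in mm); z points along the fingers, y is the line along which they close (so a half turn about z gives the same grasp; the last joint's range is limited). The gripper opens to 85 mm and grips with 20 to 120 N. Pads are 22 mm wide; open, the fingers measure 114 mm over their backs; the gripper's body (76 mm by 85 mm) begins 54 mm behind the grasp point. The pads swing forward as they close: fully open they stand 13 mm farther back than shut.
Start: joints at [-1.358, 0.628, 0.038, 1.517, -0.027, 0.996, -0.02], TCP at [178.857, 624.922, 231.313] pointing down, gripper open.
Joint ranges: [-3.06, 3.06], [-0.37, 2.12], [-1.25, 1.32], [0.18, 2.47], [-1.1, 4.24], [0.23, 1.98], [-2.94, 2.94]. Speed limits (rad/s): [2.57, 2.57, 3.14, 3.14, 3.14, 3.14, 3.14].

INTERFACE

Orientations are given as [roll, pitch, yaw] about the fixed x, y, z axes, in that order (R = Rz(yaw) Ry(pitch) Rx(roll)).
In Python, from cell import ctrl gives the robot as it stands.
- The arm moves only by the tool jog_arm, never from a script. Its argument "increments" is one flat list of numbers, 7 for each row, row after row: the finger opening in cm, from 0 to 8.54, then the shift along the tool's x, y, z in cm, then the turn, a rotation vector about the tool's x, y, z in degrees. In form: [fingers, x, y, z, rx, ry, rz, fingers, x, y, z, rx, ry, rz, ...]. A call has 1 to 20 rows; each row is the pose to reach, as a shift and turn from the pose commanded when the call began, along the tool's axes at that moment; what a row does not reach only later rows make up. A row lasts 1/10 s, in which the tool goes at most 50 mm and 8.59 degrees, less where a joint would pass 70% of its speed; a pose out of reach is approached as far as the arm can. A call with a gripper value outside its range is refused whole. The fingers move at their own pace and stop on an object; the grip force is fixed at half the most. Time passes only in rows, so rows that repeat a pose let the fingers close. It gives the time, the measured TCP pose, the force, the opening and the grip force at its end, in the units of the state.
- ctrl.read_state(): the state, without advancing time (a new reading comes with each control period).
- ctrl.get_image(name): name is "side" or "top" or "wrist"; returns the picture (420x560x3 uint8, red, green, blue); there is no depth.
- ctrl.camera_params(name): a dict with "fx", "fy", "cx", "cy" (pixels), "extrinsics" (4x4, takes a point from world to camera coordinates). Camera axes: x right, y down, z forward; pixel columns grow to the right and rows downward; lengths in mm; the calibration is good to about 2 mm. A picture is of the moment at which its call begins: read the wrist's pose just before it. camera_params takes no time and is no camera call; for the wrist camera it gives the pose at the moment of the call.
- ctrl.finish_job(): hands the job in; it is judged then, once.
The state is a dict: "clock": time; "qpos": joint angles; "qd": joint speeds; "tau": joint torques, N m; "eef_pos": TCP position; "tool_rot": TCP orientation; "force": force on the tool from outside, world axes, zero at the start; "torque": the same for the moment, N m; "width": finger opening in mm; "gripper_force": force on a finger pad.
Only numpy, scipy, OpenCV 4.12 (cv2) and the standard library are available. Lean on these libraries where they do the work, as an engineer would, in place of code of your own. Each camera call takes 0.05 s, during which the arm holds its last target. There are 200 camera calls.

TASK

The T-handled steel plug is standing loose on top of the thread of the steel housing. Without lifting it out, cocking it or forcing it forward, turn it backward (anticlockwise seen from above) by its bar until it drops into the thread start, then turn it forward (clockwise) until it stops with its flange fully down on the housing. Then swing the keeper arm all the way in beside the bar, and leave the turned steel caps standing where they are.

Things in the scene. Friction and masses are not known exactly. Their poses are not given: they have to be found in the camera images.
- housing: Fixed round steel pot (outer diameter 69 mm, rim 66 mm above the table) on a base plate 8 mm thick (x -112 to 52, y -48 to 72 mm). Origin: on the pot's vertical axis at table height; z up; yaw varies. Inside is a hidden two-start coarse thread with hard stops at both ends. Keeper post (18 mm diameter) at x -85, y 45 mm. A plug turned clockwise before it has dropped meets a blunt shoulder.
- plug: Loose steel plug, about 0.65 kg: flange 64 mm diameter, 8 mm thick; a stem in the pot; above, a hub 26 mm diameter, 42 mm high, crossed by a bar 12 mm diameter, 120 mm long. Origin: centre of the flange's underside; z up; bar along y, 40 mm above the origin. Origin height over the table: 82.5 mm at the start, 72 when dropped into the thread start, 66 when home. 1 to 5 N near a bar end turns it.
- bar_a (a point): Point on the bar's centre line 55 mm from the plug's axis (5 mm from the bar end), plug's +y side. Angle of the plug's y anticlockwise (from above) of the housing's y: 20 to 96 degrees at the start, drops at about 112 to 125, backward stop near 150, home (forward stop) near 0; going forward it sinks 6 mm evenly over the turn.
- bar_b (a point): Point on the bar's centre line 55 mm from the plug's axis, plug's -y side, which keeps to the side away from the keeper post all through the turning.
- keeper (a joint): Angle of the keeper arm about its upright post: 0 = open (arm points along the housing's +y), grows clockwise from above, 1.57 = closed on its stop (arm points along the housing's +x, its end beside the bar, 25 mm short of the bar's centre line). Stays where left; starts at 0 to 0.5; about 2 N at its pin moves it.
- keeper_pin (a point): Middle of the upright pin (10 mm diameter) on the keeper arm, 40 mm from the post's axis, 119 mm above the table; the pin's top is at 129 mm. The arm is 12 mm wide and 60 mm long, its top 109 and its underside 95 mm above the table.
- cap1: Turned steel cap, 36 mm diameter, 40 mm high with a conical top; stands on the housing's base plate. Origin: centre of its underside. Leave alone.
- cap2: Same cap, on the table beside the fitting. Leave alone.
- cap3: Same cap, on the table. Leave alone.
- cap4: Same cap, on the table. Leave alone.
Not all that is in view belongs to the job. Leave any red look-alike of the plug alone.

How it is judged (in metres and radians):
On the way, in this order (a step that is already met when the one before it is completed fails the run):
1. the plug has dropped into the thread start (8 mm or more below where it stood) (z of plug in the frame of housing below 0.0745 m and value of joint keeper below 1.2 rad), for 0.2 s.
2. the plug is wound home: flange on the rim, bar at its stop (z of plug in the frame of housing below 0.0675 m and angle between the y axis of plug and the y axis of housing, either way round below 0.3 rad), for 0.2 s.
At the end, for the whole second after the job is handed in: The plug is home (flange within 1.5 mm of the rim, upright, bar within 0.3 rad of its stop) and at rest, and the keeper is swung in to 1.42 rad or more (all of step 2 and angle between plug's own z axis and vertical below 0.06 rad and value of joint keeper above 1.42 rad and linear speed of plug below 0.02 m/s); the robot touches nothing.
It fails at once if the plug is lifted (more than 8 mm above where it stood) (z of plug in the frame of housing above 0.0905 m).
It fails at once if the plug is cocked over by more than 0.2 rad (angle between plug's own z axis and vertical above 0.2 rad).
It fails at once if the plug is forced: more than 60 N on it (contact force between plug and the fingers above 60 N or contact force between plug and the arm above 60 N).
It fails at once if a turned cap is knocked away or over (distance of any of cap1, cap2, cap3, cap4 from where it was at the start of the episode above 0.03 m or angle between any of cap1, cap2, cap3, cap4's own z axis and vertical above 0.5 rad).
It also fails if it takes over 66 s, if anything falls off the work surface, if the arm or the gripper's body presses on something with over 40 N, if the wrist force passes 120 N, or if a joint passes its speed limit or range.

## Working session

There is one attempt and no reset: what is moved stays moved. The work goes in short steps, Python scripts to look and compute and a tool call to move; the robot and the scene stay as the last step left them, time stands still between calls to the robot, and variables do not carry over. Pictures are saved under pics/ and viewed, at most 10 in all, crops included, and the job is handed in when it is done.

Besides the shell and the picture viewer there is one more tool, called after "Call:" by a JSON object that holds its "name" and its "arguments". jog_arm: Moves the arm, as the interface text tells. Its arguments: {"type":"object","properties":{"increments":{"type":"array","items":{"type":"number"}}},"required":["increments"]}

```bash
mkdir -p pics; ls
python3 - <<'E'
from cell import ctrl
import cv2,numpy as np
s=ctrl.read_state();print({k:np.round(v,3).tolist() for k,v in s.items()})
for n in("top","side"):
    cv2.imwrite(f"pics/{n}0.png",ctrl.get_image(n)[:,:,::-1])
    p=ctrl.camera_params(n);print(n,p["fx"],p["cx"],p["cy"],np.round(p["extrinsics"],3).tolist())
E
```

```text
pics
{'clock': 0.0, 'qpos': [-1.358, 0.629, 0.038, 1.518, -0.027, 0.996, -0.02], 'qd': [-0.0, 0.002, -0.001, 0.001, -0.0, -0.001, 0.001], 'tau': [0.001, -56.341, 1.227, -19.345, 0.011, 0.01, 0.0], 'eef_pos': [178.65, 624.294, 230.358], 'tool_rot': [-3.14, 0.0, 2.863], 'force': [-0.202, -0.553, 0.052], 'torque': [-0.022, 0.046, 0.009], 'gripper_force': 0.0, 'width': 85.221}
top 394.2909652959708 280.5930564164946 204.26935864668303 [[0.023, -1.0, -0.008, 93.444], [-0.989, -0.021, -0.149, 545.634], [0.149, 0.011, -0.989, 680.434], [0.0, 0.0, 0.0, 1.0]]
side 466.4526101562665 285.94220292756125 200.5458190069048 [[0.802, -0.596, 0.018, -345.504], [-0.303, -0.434, -0.849, 281.023], [0.514, 0.676, -0.529, 446.805], [0.0, 0.0, 0.0, 1.0]]
```

View pics/top0.png

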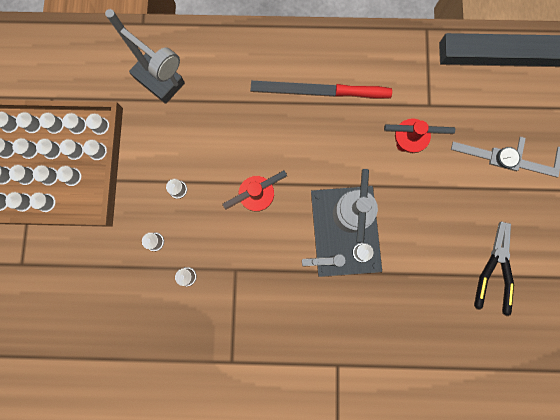

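View pics/side0.png

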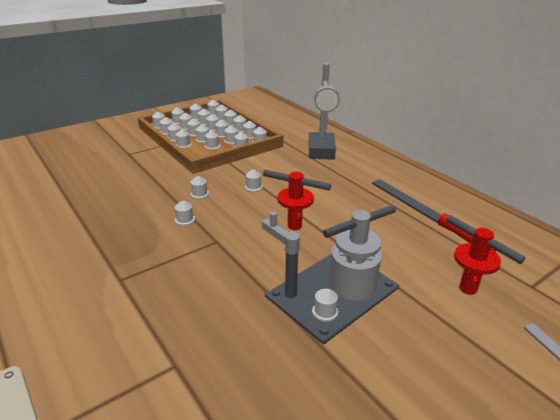

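Candidates in the top image: the grey plug with its hub at (362,205), which stands on the pot and plate. The red look-alikes at (255,192) and (413,134) lie free on the table. I choose the grey plug. The keeper post is at (339,260) with its arm end at (303,262), cap1 is at (363,252), and the other caps are at (176,188), (152,241) and (185,277). bar_b is the upper bar end at (365,170). Next is a close crop to check this and measure.

```bash
cat > h.py <<'E'
from cell import ctrl
import cv2,numpy as np
def ray(n,px,z,p=None):
    p=p or ctrl.camera_params(n);E=np.array(p["extrinsics"]);R,t=E[:3,:3],E[:3,3]
    d=R.T@np.array([(px[0]-p["cx"])/p["fx"],(px[1]-p["cy"])/p["fy"],1]);c=-R.T@t
    return c+d*(z-c[2])/d[2]
E
python3 - <<'E'
from h import *
im=cv2.imread("pics/top0.png")
c=im[155:290,290:395];cv2.imwrite("pics/c0.png",cv2.resize(c,None,fx=4.4,fy=4.4,interpolation=cv2.INTER_CUBIC))
g=im.astype(int);sat=g.max(2)-g.min(2)
m=((sat<22)&(g.max(2)<150)).astype(np.uint8);m[:, :295]=0;m[:,395:]=0;m[:160]=0;m[290:]=0
k=max(cv2.findContours(m,0,2)[0],key=cv2.contourArea)
print(cv2.contourArea(k))
for q in [(311.5,191),(381.5,272),(319,276.5)]: print("corner",q,ray("top",q,8).round(1))
print("hub",ray("top",(363,205),132.5).round(1))
print("b",ray("top",(365,170),122.5).round(1),"a",ray("top",(361.5,242),122.5).round(1))
print("post",ray("top",(339.5,260.5),109).round(1),"armend",ray("top",(302.5,262.5),109).round(1))
print("cap1",ray("top",(363,252),48).round(1))
E
```

```text
4218.0
corner (311.5, 191) [575.5  47.    8. ]
corner (381.5, 272) [424.9 -85.    8. ]
corner (319, 276.5) [413.9  31.3   8. ]
hub [531.4 -26.8 132.5]
b [591.  -32.6 122.5] a [473.1 -25.9 122.5]
post [443.2   7.3 109. ] armend [438.6  67.1 109. ]
cap1 [459.8 -43.   48. ]
```

View pics/c0.png

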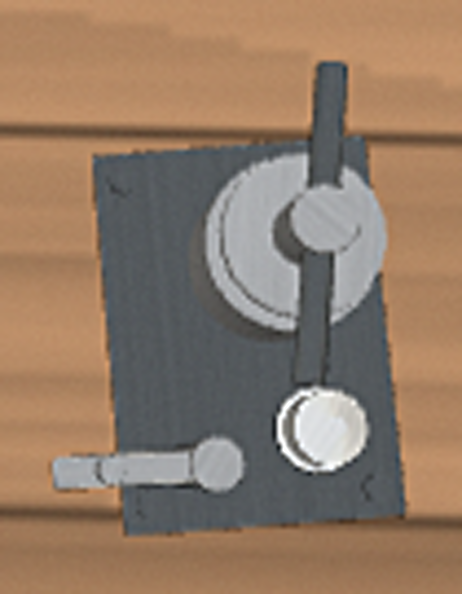

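The crop confirms the choice: the grey plug sits on the dark plate, with bar_b at the top end (365,169), the bar_a end at (360.5,242) and the hub centre at (364,204). The plate corners give a housing yaw of about 0.096 and an axis at about (531.5,-28.5). That predicts the post at (442,7), and I measured (443,7), so it agrees. The plug angle is about 81°. My plan is to straddle bar_b at r = 50 mm with the fingers at 26 mm.

Call:
{"name": "jog_arm", "arguments": {"increments": [2.6,-56.8,-52.0,0,0,0,-12.4,2.6,-56.8,-52.0,0,0,0,-12.4,2.6,-56.8,-52.0,0,0,0,-12.4,2.6,-56.8,-52.0,0,0,0,-12.4,2.6,-56.8,-52.0,0,0,0,-12.4,2.6,-56.8,-52.0,0,0,0,-12.4,2.6,-56.8,-52.0,0,0,0,-12.4,2.6,-56.8,-52.0,0,0,0,-12.4,2.6,-56.8,-52.0,0,0,0,-12.4,2.6,-56.8,-52.0,0,0,0,-12.4,2.6,-56.8,-52.0,0,0,0,-12.4,2.6,-56.8,-52.0,0,0,0,-12.4,2.6,-56.8,-52.0,0,0,0,-12.4,2.6,-56.8,-52.0,0,0,0,-12.4,2.6,-56.8,-52.0,0,0,0,-12.4,2.6,-56.8,-52.0,0,0,0,-12.4,2.6,-56.8,-52.0,0,0,0,-12.4,2.6,-56.8,-52.0,0,0,0,-12.4,2.6,-56.8,-52.0,3,0,0,-12.4,2.6,-56.8,-52.0,3,0,0,-12.4]}}

```text
clock: 2.1
eef_pos: [578.5, -29.0, 198.5]
tool_rot: [3.141, -0.007, 3.082]
force: [-0.0, -0.3, -0.5]
width: 26.0
gripper_force: 0.0
```

Run:
```python
from h import *
s=ctrl.read_state();print(s["eef_pos"],s["tool_rot"],s["qpos"])
p=ctrl.camera_params("wrist");im=ctrl.get_image("wrist")
cv2.imwrite("pics/w1.png",im[:,:,::-1])
E=np.array(p["extrinsics"])
for P in [(531.5,-28.5,132.5),(591.4,-32.3,122.5),(471.6,-24.7,122.5)]:
    c=E[:3,:3]@P+E[:3,3];print(P,p["fx"]*c[0]/c[2]+p["cx"],p["fy"]*c[1]/c[2]+p["cy"])
np.save("wp.npy",p,allow_pickle=True)
```

```text
[578.53281329 -28.96532975 198.49213791] [ 3.14074067 -0.00745343  3.08218612] [-0.01950043  0.56780138  0.03378843  1.74986274 -0.02624112  0.8317612
  1.53819245]
(531.5, -28.5, 132.5) 277.52454104977045 162.00691738861767
(591.4, -32.3, 122.5) 277.9161200351841 233.9469621191533
(471.6, -24.7, 122.5) 277.5163107190441 71.35135545152437
```

View pics/w1.png

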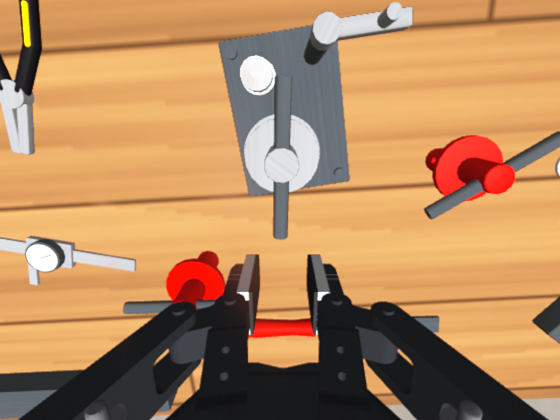

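The wrist view shows the hub at (282,164), against a predicted (277.5,162), and the bar_b end at (281,238), against (278,234). That agrees within 3 mm, so I refine the axis to (532.5,-27). Now I descend, straddling the bar.

Call:
{"name": "jog_arm", "arguments": {"increments": [2.6,0,0,2,0,0,0,2.6,0,0,4,0,0,0,2.6,0,0,6,0,0,0,2.6,0,0,8,0,0,0,2.6,0,0,9,0,0,0,2.6,0,0,10,0,0,0,2.6,0,0,10,0,0,0,2.6,0,0,10,0,0,0]}}

```text
clock: 2.95
eef_pos: [582.3, -31.2, 101.9]
tool_rot: [3.141, 0.001, 3.079]
force: [-0.3, 1.2, 0.5]
width: 26.1
gripper_force: 0.0
```

Call:
{"name": "jog_arm", "arguments": {"increments": [2.6,0.01,0.35,0.4,0,0,-4,2.6,0.05,0.7,0.4,0,0,-8,2.6,0.11,1.04,0.4,0,0,-12,2.6,0.19,1.38,0.4,0,0,-16,2.6,0.3,1.71,0.4,0,0,-20,2.6,0.43,2.03,0.4,0,0,-24,2.6,0.59,2.35,0.4,0,0,-28,2.6,0.76,2.65,0.4,0,0,-32,2.6,0.95,2.94,0.4,0,0,-36,2.6,1.17,3.21,0.4,0,0,-40,2.6,1.17,3.21,0.4,0,0,-40,2.6,1.17,3.21,0.4,0,0,-40]}}

```text
clock: 4.15
eef_pos: [572.7, 1.2, 98.0]
tool_rot: [-3.141, 0.001, -2.508]
force: [-0.3, 0.6, -0.6]
width: 26.1
gripper_force: 0.0
```

```bash
cat > look.py <<'E'
from h import *
import sys
s=ctrl.read_state();print(np.round(s["eef_pos"],1),np.round(s["tool_rot"],3),np.round(s["force"],1))
t=ctrl.get_image("top")[:,:,::-1][150:290,280:420];d=ctrl.get_image("side")[:,:,::-1][180:340,250:430]
a=cv2.resize(t,(400,400),interpolation=2);b=cv2.resize(d,(400,356),interpolation=2)
o=np.zeros((400,800,3),np.uint8);o[:,:400]=a;o[:356,400:]=b
cv2.imwrite(f"pics/{sys.argv[1]}.png",o)
E
python3 look.py l2
```

```text
[572.7   1.2  98. ] [-3.141e+00  1.000e-03 -2.508e+00] [-0.3  0.6 -0.6]
```

View pics/l2.png

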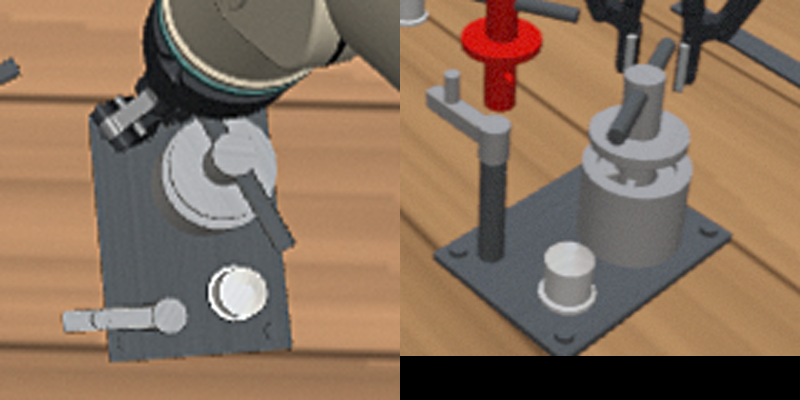

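The bar has turned about 33° backward: bar_a is now at crop (290,245) from the hub at (238,158). The flange is still standing above the rim, so it has not dropped yet. I continue slowly.

Call:
{"name": "jog_arm", "arguments": {"increments": [2.6,0.0,0.17,0,0,0,-2,2.6,0.01,0.35,0,0,0,-4,2.6,0.03,0.52,0,0,0,-6,2.6,0.05,0.7,0,0,0,-8,2.6,0.08,0.87,0,0,0,-10,2.6,0.11,1.04,0,0,0,-12,2.6,0.15,1.21,0,0,0,-14,2.6,0.15,1.21,0,0,0,-14,2.6,0.15,1.21,0,0,0,-14]}}

```text
clock: 5.15
eef_pos: [563.8, 10.2, 97.3]
tool_rot: [3.142, 0.0, -2.262]
force: [-0.3, 0.3, -0.5]
width: 26.1
gripper_force: 0.0
```

```bash
python3 look.py l3
```

```text
[563.8  10.2  97.3] [ 3.142  0.    -2.262] [-0.3  0.3 -0.5]
```

View pics/l3.png

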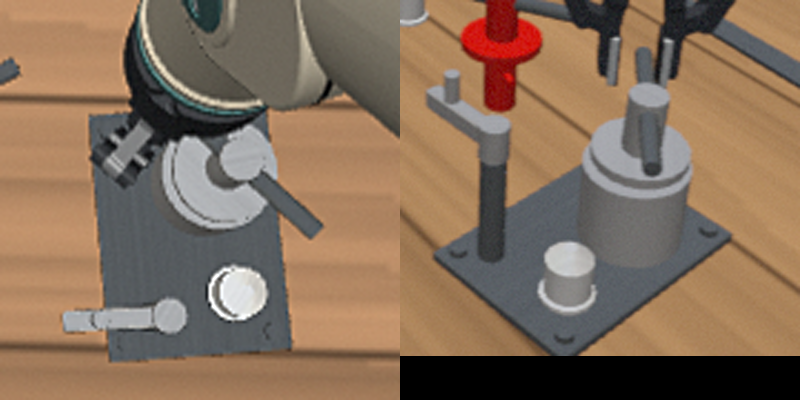

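Dropped: the flange now sits just above the rim in the side view, with the bar near 127°. I turn forward 120° along the arc and lower slightly as the bar sinks.

Call:
{"name": "jog_arm", "arguments": {"increments": [2.6,0.03,-0.52,0,0,0,6,2.6,0.11,-1.04,0,0,0,12,2.6,0.24,-1.55,0.1,0,0,18,2.6,0.43,-2.03,0.1,0,0,24,2.6,0.67,-2.5,0.1,0,0,30,2.6,0.95,-2.94,0.2,0,0,36,2.6,1.28,-3.35,0.2,0,0,42,2.6,1.65,-3.72,0.2,0,0,48,2.6,2.06,-4.05,0.3,0,0,54,2.6,2.5,-4.33,0.3,0,0,60,2.6,2.97,-4.57,0.3,0,0,66,2.6,3.45,-4.76,0.4,0,0,72,2.6,3.96,-4.89,0.4,0,0,78,2.6,4.48,-4.97,0.4,0,0,84,2.6,5.0,-5.0,0.5,0,0,90,2.6,5.52,-4.97,0.5,0,0,96,2.6,6.04,-4.89,0.5,0,0,102,2.6,6.55,-4.76,0.6,0,0,108,2.6,7.03,-4.57,0.6,0,0,114,2.6,7.5,-4.33,0.6,0,0,120]}}

```text
clock: 7.25
eef_pos: [549.7, -75.2, 91.3]
tool_rot: [3.141, 0.0, 1.923]
force: [0.1, -0.2, -1.1]
width: 25.5
gripper_force: 0.3
```

Call:
{"name": "jog_arm", "arguments": {"increments": [2.6,0.0,-0.17,0,0,0,2,2.6,0.01,-0.35,0,0,0,4,2.6,0.03,-0.52,0,0,0,6,2.6,0.05,-0.7,0,0,0,8,2.6,0.08,-0.87,0,0,0,10,2.6,0.11,-1.04,0,0,0,12,2.6,0.15,-1.21,0,0,0,14,2.6,0.19,-1.38,0,0,0,16,2.6,0.24,-1.55,0,0,0,18,2.6,0.24,-1.55,0,0,0,18]}}

```text
clock: 8.25
eef_pos: [534.3, -78.0, 91.4]
tool_rot: [3.141, -0.0, 1.612]
force: [3.3, 1.8, -1.3]
width: 25.5
gripper_force: 1.2
```

Call:
{"name": "jog_arm", "arguments": {"increments": [2.6,0.0,-0.09,0,0,0,1,2.6,0.0,-0.17,0,0,0,2,2.6,0.01,-0.26,0,0,0,3,2.6,0.01,-0.35,0,0,0,4,2.6,0.01,-0.35,0,0,0,4]}}

```text
clock: 8.75
eef_pos: [532.5, -77.7, 91.7]
tool_rot: [3.138, -0.0, 1.543]
force: [6.0, 3.5, -1.6]
width: 25.8
gripper_force: 2.9
```

```bash
python3 look.py l4
```

```text
[532.5 -77.7  91.7] [ 3.138 -0.     1.543] [ 6.   3.5 -1.6]
```

View pics/l4.png

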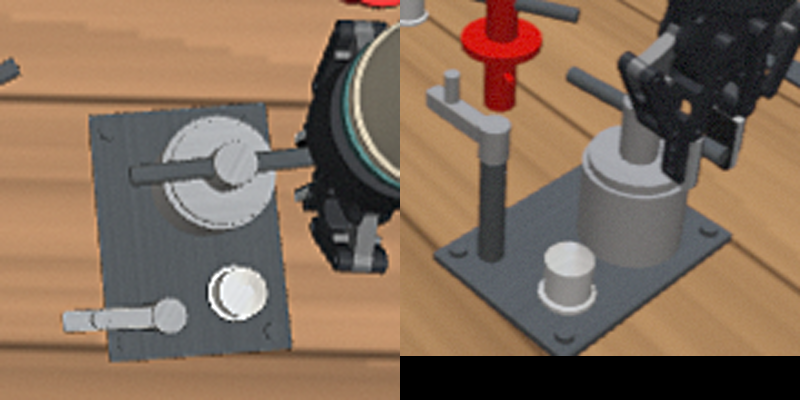

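Home: the flange sits on the rim, the bar is parallel to the plate edge (a-end at crop (133,175), b-end near (310,157)), and the reaction force is rising at the stop. I centre the fingers off the bar and lift straight up.

Call:
{"name": "jog_arm", "arguments": {"increments": [2.6,0,0.3,0,0,0,0,2.6,0,0.6,0,0,0,0,2.6,0,0.7,0,0,0,0,2.6,0,0.7,-1,0,0,0,2.6,0,0.7,-3,0,0,0,2.6,0,0.7,-6,0,0,0,2.6,0,0.7,-9,0,0,0,3,0,0.7,-10,0,0,0,3,0,0.7,-10,0,0,0,3,0,0.7,-10,0,0,0]}}

```text
clock: 9.85
eef_pos: [536.7, -78.2, 190.7]
tool_rot: [-3.14, -0.0, 1.543]
force: [-0.5, -0.0, -0.4]
width: 30.1
gripper_force: 0.0
```

Call:
{"name": "jog_arm", "arguments": {"increments": [3,3,-2.5,0,0,0,-2,3,6,-5,0,0,0,-4,3,9,-7.5,0,0,0,-6,3,12.3,-10,0,0,0,-6,3,12.3,-10,0,0,0,-6,3,12.3,-10,0,0,0,-6,3,12.3,-10,0,0,0,-6]}}

```text
clock: 10.55
eef_pos: [441.2, 46.3, 190.8]
tool_rot: [-3.141, 0.001, 1.647]
force: [0.1, -0.4, -0.2]
width: 30.0
gripper_force: 0.0
```

Run:
```python
from h import *
s=ctrl.read_state();print(s["eef_pos"],s["tool_rot"])
p=ctrl.camera_params("wrist");im=ctrl.get_image("wrist")
cv2.imwrite("pics/w5.png",im[:,:,::-1])
E=np.array(p["extrinsics"])
for P in [(532.5,-27.5,116),(442.5,7,109),(439.5,47,129),list(s["eef_pos"][:2])+[129]]:
    c=E[:3,:3]@P+E[:3,3];print(P,p["fx"]*c[0]/c[2]+p["cx"],p["fy"]*c[1]/c[2]+p["cy"])
```

```text
[441.22252807  46.30678066 190.84551927] [-3.14119623e+00  9.83033873e-04  1.64693121e+00]
(532.5, -27.5, 116) 378.5036107847808 306.10709677196934
(442.5, 7, 109) 279.70093183582304 260.8007479435232
(439.5, 47, 129) 279.2712676976701 226.50343502904082
[np.float64(441.2225280689579), np.float64(46.30678066447269), 129] 281.4914614906415 227.51433646069634
```

View pics/w5.png

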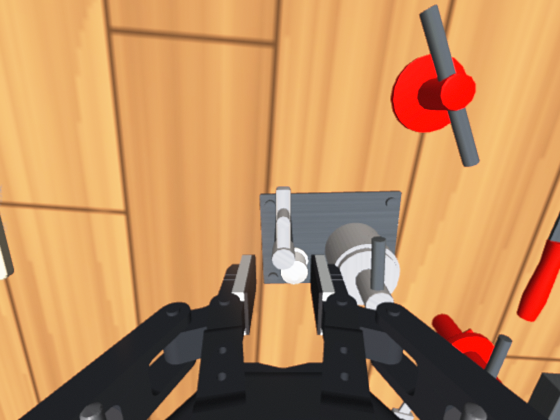

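The wrist view shows the post top at (284,258), the arm end at (283,188), and the fingers to either side. The pin is not clear, so I check it by projection and one crop.

Run:
```python
from h import *
p=ctrl.camera_params("wrist");E=np.array(p["extrinsics"])
for P in [(442.5,7,109),(438,67,109),(439.5,47,109),(439.5,47,129)]:
    c=E[:3,:3]@P+E[:3,3];print(P,p["fx"]*c[0]/c[2]+p["cx"],p["fy"]*c[1]/c[2]+p["cy"])
print(ray("wrist",(284,258),109),ray("wrist",(283.5,188),109),(-E[:3,:3].T@E[:3,3]))
cv2.imwrite("pics/c5.png",cv2.resize(cv2.imread("pics/w5.png")[170:290,230:340],None,fx=5,fy=5,interpolation=2))
```

```text
(442.5, 7, 109) 279.5335179613691 260.4446805479761
(438, 67, 109) 279.22740633012575 193.0473303918357
(439.5, 47, 109) 279.3350135303393 216.73947212018828
(439.5, 47, 129) 279.04467715219846 226.09547421596423
[446.1506149    9.63721774 109.        ] [441.06800553  71.37217289 109.        ] [436.00846153 130.98422571 333.06933891]
```

View pics/c5.png

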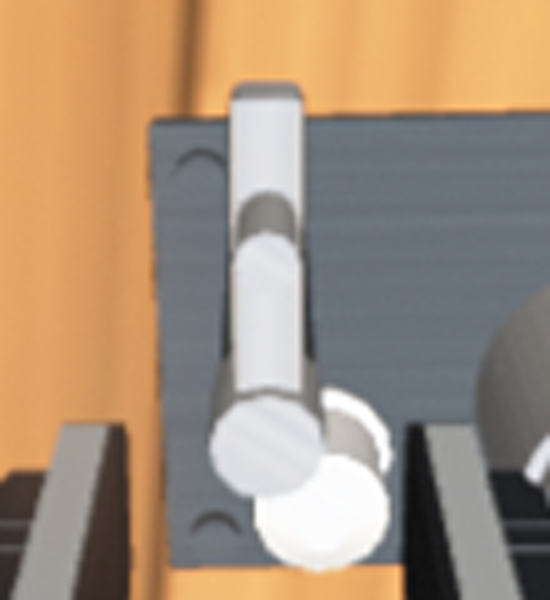

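The pin top is at about (283,222), against a predicted (279,226), so it is centred between the fingers within 3 mm. I descend to straddle it and narrow the opening to 20 mm.

Call:
{"name": "jog_arm", "arguments": {"increments": [3,0.1,0,3,0,0,0,3,0.1,0,5,0,0,0,3,0.1,0,7,0,0,0,3,0.1,0,8.5,0,0,0,3,0.1,0,8.5,0,0,0,2.2,0.1,0,8.5,0,0,0,2.0,0.1,0,8.5,0,0,0,2.0,0.1,0,8.5,0,0,0]}}

```text
clock: 11.4
eef_pos: [441.5, 48.1, 107.0]
tool_rot: [3.14, -0.0, 1.648]
force: [0.3, 0.2, 0.5]
width: 20.2
gripper_force: 0.0
```

Call:
{"name": "jog_arm", "arguments": {"increments": [2,-0.02,0.35,0,0,0,5,2,-0.06,0.69,0,0,0,10,2,-0.14,1.04,0,0,0,15,2,-0.24,1.37,0,0,0,20,2,-0.37,1.69,0,0,0,25,2,-0.54,2.0,0,0,0,30,2,-0.72,2.29,0,0,0,35,2,-0.94,2.57,0,0,0,40,2,-1.17,2.83,0,0,0,45,2,-1.43,3.06,0,0,0,50,2,-1.71,3.28,0,0,0,55,2,-2.0,3.46,0,0,0,60,2,-2.31,3.63,0,0,0,65,2,-2.63,3.76,0,0,0,70,2,-2.96,3.86,0,0,0,75,2,-3.31,3.94,0,0,0,80,2,-3.65,3.98,0,0,0,85,2,-4.0,4.0,0,0,0,90,2,-4.0,4.0,0,0,0,90]}}

```text
clock: 13.3
eef_pos: [483.9, 11.9, 106.7]
tool_rot: [-3.141, -0.0, 0.077]
force: [-0.2, 0.4, 1.2]
width: 19.9
gripper_force: 0.4
```

Call:
{"name": "jog_arm", "arguments": {"increments": [2,0,0.15,0,0,0,2,2,0,0.3,0,0,0,3,2,0,0.4,0,0,0,4,2,0,0.5,0,0,0,5,2,0,0.5,0,0,0,5]}}

```text
clock: 13.8
eef_pos: [483.8, 9.1, 106.3]
tool_rot: [-3.137, 0.001, -0.009]
force: [-1.5, 7.2, 4.5]
width: 20.1
gripper_force: 3.9
```

The force has risen to about 7 N, so the keeper is against its stop. I centre the fingers, lift, and move clear for a look.

Call:
{"name": "jog_arm", "arguments": {"increments": [2,0,-0.4,0,0,0,0,2.2,0,-0.8,0,0,0,0,2.4,0,-0.8,0,0,0,0,2.4,0,-0.8,-2,0,0,0,2.4,0,-0.8,-5,0,0,0,2.4,0,-0.8,-9,0,0,0,2.4,0,-5,-12,0,0,0,2.4,0,-10,-12,0,0,0,2.4,0,-15,-12,0,0,0,2.4,0,-20,-12,0,0,0,2.4,0,-20,-12,0,0,0,2.4,0,-20,-12,0,0,0]}}

```text
clock: 15.0
eef_pos: [486.0, 207.1, 225.9]
tool_rot: [3.14, -0.0, -0.007]
force: [0.0, -1.0, 0.0]
width: 24.3
gripper_force: 0.0
```

```bash
python3 look.py l6
```

```text
[486.  207.1 225.9] [ 3.14  -0.    -0.007] [ 0. -1.  0.]
```

View pics/l6.png

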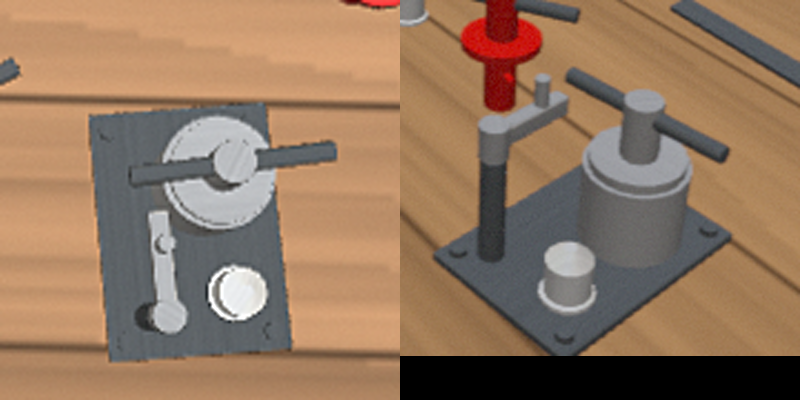

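The keeper arm runs from the post at crop (168,315) to its end at (158,212), parallel to the plate's edge, so it is closed. The plug is home and the caps on view are untouched.

```bash
python3 -c "
from cell import ctrl
print(ctrl.finish_job())"
```

```text
the job is handed in; nothing more can be done
None
```

I handed the job in at about 15 s: the plug dropped into the thread start and was turned home, the keeper is swung in to its stop, and no cap was touched; the judge's verdict was not shown.

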